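# Start the clamp screw in the speaker press

## Task

Take the clamp screw (the one with the flat paddle handle) out of the wooden stand and set it upright in the brass threaded boss on top of the speaker press, its paddle roughly along the bridge, so that it stands loosely on the thread. Start the thread the careful way: turn the screw backward (anticlockwise seen from above) until you feel it drop into the thread, then forward (clockwise) one full turn, without forcing it down. Finish with the gripper still closed on the paddle, holding the screw started by that one turn so that its pressure pad can be fitted from below, and leave the round-headed gauge pin standing in the wooden stand.

Things in the scene. Friction and masses are not known exactly. Their poses are not given: they have to be found in the camera images.
- clamp_screw: Loose steel screw 108 mm long, 0.24 kg, with an upright flat black paddle handle. Origin: middle of its lower nose tip; z up along it, x along the paddle's width. Nose: cone, 4.5 mm radius at the tip, 8.5 at 8 mm height; above it a core of 8.5 mm radius. Right-hand thread of 12 mm outer radius from 25 mm up: two starts, pitch 5 mm, lead 10 mm a turn; half a turn looks the same.
- paddle (a point): Middle of the paddle, on the screw's axis, 91 mm above the nose tip. The paddle is 56 mm wide (screw's x), 12 mm thick (screw's y) and 34 mm high (74 to 108 mm above the tip); pinch it across its thickness. Below it a collar of 10.5 mm radius.
- thread_end (a point): Underside of the blunt lower end of one of the screw's two threads: 10.8 mm from its axis along its +x (the other along -x; so the thread ends lie below the two ends of the paddle), 25 mm above the nose tip.
- stand: Fixed wooden block 46 (x) x 122 (y) x 48 (z) mm, two upright round holes of 27.5 mm diameter and 42 mm depth at y = -36 and +36 mm; origin: middle of its underside. The screw stands in one hole (either), its tip 6 mm above the bench, paddle turned any way; lift it 45 mm or more to take it out.
- gauge_pin: Loose steel pin 95 mm long with a round black knurled head of 26 mm diameter, in the other hole of the stand; not needed, leave it there. Origin: middle of its lower end, z up.
- drawer_box: Fixed grey steel drawer cabinet, 204 mm high and about 240 (x) x 205 (y) mm (turned some 8 degrees), standing between the wooden stand and the press: carry the screw over it, not through it. Origin: middle of its underside.
- press: Fixed speaker press: aluminium base 112 (x) x 172 (y) mm with a loudspeaker in its nest, two steel columns 122 mm apart along y, an aluminium bridge across them (48 x 160 mm, top at 118 mm; the column nuts reach 125 mm) with a brass threaded boss in its middle. Origin: middle of its underside on the bench, z up.
- boss_mouth (a point): Middle of the mouth of the boss, 124 mm above the bench; the boss axis is upright. The mouth narrows from 17.5 to 13 mm radius in 5.5 mm; its thread begins 8 mm below the mouth and leaves the screw's core a hole of 9.5 mm radius. Two dark marks on the 51 mm flange, on the line across the bridge, lie over the two thread starts. The screw let in loosely stands on the thread by its thread ends.
- thread_start_a (a point): Top end of one of the boss's two threads: 10.8 mm from the boss axis along the press's +x, 8 mm below the mouth. With the paddle in line with the marks the screw stands highest (thread_end at this height); turned clockwise from there it rests lower, 10 mm a turn. Anticlockwise it climbs, and when the paddle passes the marks it drops 5 mm.
- thread_start_b (a point): Top end of the boss's other thread, opposite, along the press's -x, at the same height. The screw drops by its own weight only if the grip lets it slide; a tight grip carries it and the arm must lower it. After the drop it screws down 10 mm a clockwise turn, with about 1 mm of play up and down, and stays put when let go.

How it is judged:
By the outcome, as a careful person would: the job done as asked, in the order asked, and still so for the second after the job is handed in, while the arm keeps its last pose, push and grip.
It also fails if it takes over 72 s, if anything falls off the work surface, if the arm or the gripper's body presses on something with over 40 N, if the wrist force passes 120 N, or if a joint passes its speed limit or range.

## Robot

A 6-joint arm with a two-finger parallel gripper is mounted at the origin on the work surface; the furniture and walls round the work are solid. World frame = base frame: x ahead of the robot, y to its left, z up, the work surface at z = 0. Lengths are in m, angles in rad, forces in N, time in s.
With the tool pointing down it reaches from about 0.35 to 0.975 m from the base axis. Payload 4.9 kg.
Tool frame: the origin (TCP) lies between the finger pads; the fingertips stand 11 mm ahead of it and the grasp point (between the pads) lies 8 mm behind it; z points along the fingers, y is the line along which they close (so a half turn about z gives the same grasp; the last joint's range is limited). The gripper opens to 85 mm and grips with 20 to 120 N. Pads are 22 mm wide; open, the fingers measure 114 mm over their backs; the gripper's body (76 mm by 85 mm) begins 54 mm behind the grasp point. The pads swing forward as they close: fully open they stand 13 mm farther back than shut.
Start: joints at [-1.458, 0.053, 1.613, -0, 1.476, -0.119], TCP at [0.144, -0.608, 0.242] pointing down, gripper open.
Joint ranges: [-3.01, 3.01], [-1.01, 2.22], [0.06, 2.58], [-1.02, 4.17], [0.09, 2.62], [-3.14, 3.14]. Speed limits (rad/s): [2.57, 2.57, 3.14, 3.14, 3.14, 3.14].

## Interface

Orientations are given as a unit quaternion [w, x, y, z].
In Python, from cell import r, optics gives the robot as it stands. The module is installed in compiled form; this text tells all that it offers.
- The arm moves only by the tool step_arm, never from a script. Its argument "commands" is text: rows parted by semicolons, each of 5 numbers parted by spaces: the shift along the tool's x, y, z in m, then the turn about the tool's z in rad, then the closure, from 0 (fully open) to 1 (shut). A call has 1 to 10 rows; each row is the pose to reach, as a shift and turn from the pose commanded when the call began, along the tool's axes at that moment; what a row does not reach only later rows make up. A row lasts 1/10 s, in which the tool goes at most 50 mm and 8.59 degrees, less where a joint would pass 70% of its speed; a pose out of reach is approached as far as the arm can. A call with a gripper value outside its range is refused whole. The fingers move at their own pace and stop on an object; "newtons" is the grip in N (left out, the last holds). Time passes only in rows, so rows that repeat a pose let the fingers close. It gives the time, the measured TCP pose, the force, the opening and the grip force at its end, in the units of the state.
- r.get_state(): the state, without advancing time (a new reading comes with each control period).
- optics.get_image(name): name is "scene" or "top"; returns (picture, depth): 384x512x3 uint8, blue, green, red; 384x512 float32, m along the optical axis (not along the pixel's ray), 0 where there is no reading.
- optics.camera_model(name): a dict with "fx", "fy", "cx", "cy" (pixels), "R" (3x3) and "t" (3): a world point X has camera coordinates R X + t. Camera axes: x right, y down, z forward; pixel columns grow to the right and rows downward; lengths in m; the calibration is good to about 2 mm. A picture is of the moment at which its call begins. camera_model takes no time and is no camera call.
- r.sign_off(): hands the job in; it is judged then, once.
The state is a dict: "t": time; "joint_pos": joint angles; "joint_vel": joint speeds; "effort": joint torques, N m; "tcp_pos": TCP position; "eef_rot": TCP orientation; "wrist_force": force on the tool from outside, world axes, zero at the start; "moment": the same for the moment, N m; "grip_width": finger opening in m; "gripper_force": force on a finger pad.
Only numpy, scipy, OpenCV 4.12 (cv2) and the standard library are available. Lean on these libraries where they do the work, as an engineer would, in place of code of your own. Each camera call takes 0.05 s, during which the arm holds its last target. There are 200 camera calls.

## Working session

There is one attempt and no reset: what is moved stays moved. The work goes in short steps, Python scripts to look and compute and a tool call to move; the robot and the scene stay as the last step left them, time stands still between calls to the robot, and variables do not carry over. Pictures are saved under pics/ and viewed, at most 10 in all, crops included, and the job is handed in when it is done.

Besides the shell and the picture viewer there is one more tool, called after "Request:" as name(argument=value, ...), one argument or row to a line, values as JSON. step_arm: Moves the arm, as the interface text tells. Its arguments: {"type":"object","properties":{"commands":{"type":"string"},"newtons":{"type":"number"}},"required":["commands"]}

```bash
mkdir -p pics; python3 - <<'E'
from cell import r, optics
import cv2,numpy as np
s=r.get_state()
print({k:np.round(v,4).tolist() for k,v in s.items()})
for n in("scene","top"):
    im,d=optics.get_image(n); np.savez(f"{n}0.npz",im=im,d=d); cv2.imwrite(f"pics/{n}0.png",im)
    m=optics.camera_model(n); print(n,{k:np.round(v,4).tolist() for k,v in m.items()}, "pos",-np.array(m["R"]).T@np.array(m["t"]))
E
```

```text
{'t': 0.0, 'joint_pos': [-1.458, 0.0534, 1.6143, -0.0, 1.476, -0.119], 'joint_vel': [-0.0005, -0.0, -0.0003, -0.0014, 0.0011, -0.0013], 'effort': [-0.0003, -39.3684, -37.0174, -0.0001, 0.0072, 0.0], 'tcp_pos': [0.1435, -0.6077, 0.2411], 'eef_rot': [-0.001, 0.9933, 0.1156, -0.0], 'wrist_force': [1.0175, 0.0786, -0.1113], 'moment': [0.0748, 0.0041, -0.0283], 'gripper_force': 0.0, 'grip_width': 0.0856}
scene {'fx': 370.1755, 'fy': 370.1755, 'cx': 256.799, 'cy': 197.285, 'R': [[-0.5597, -0.8287, 0.0037], [-0.4829, 0.3226, -0.8141], [0.6735, -0.4574, -0.5807]], 't': [0.2874, 0.2774, 0.6538]} pos [-0.14548053  0.44769375  0.60450501]
top {'fx': 360.0142, 'fy': 360.0142, 'cx': 254.6073, 'cy': 192.8672, 'R': [[0.0208, -0.9998, -0.0004], [-0.9963, -0.0207, -0.0834], [0.0834, 0.0021, -0.9965]], 't': [0.0297, 0.4331, 1.0322]} pos [0.34480503 0.03646767 1.06469541]
```

View pics/scene0.png

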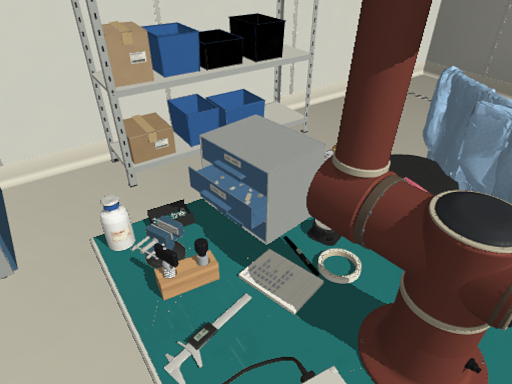

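View pics/top0.png

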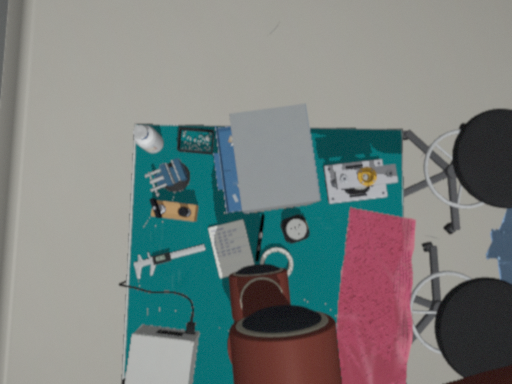

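The scene view shows the stand at about (185,272), with the screw's paddle at (167,257) and the pin at (202,248). In the top view the stand is at (178,210), the screw at (157,208), the pin at (183,211), and the press at (362,180) with its brass boss at (367,177). The press is hidden from the scene camera. Next I'll look at enlarged crops.

```bash
cat > h.py <<'E'
import numpy as np,cv2
from cell import r,optics
def cam(n): 
    m=optics.camera_model(n); return m,np.array(m["R"]),np.array(m["t"])
def ray(n,u,v):
    m,R,t=cam(n); d=R.T@np.array([(u-m["cx"])/m["fx"],(v-m["cy"])/m["fy"],1]); return -R.T@t,d
def plane(n,u,v,z):
    c,d=ray(n,u,v); return c+d*(z-c[2])/d[2]
def two(p,q):
    (c1,d1),(c2,d2)=p,q; A=np.c_[d1,-d2]; s=np.linalg.lstsq(A,c2-c1,rcond=None)[0]
    a,b=c1+d1*s[0],c2+d2*s[1]; return (a+b)/2,np.linalg.norm(a-b)
def cloud(n,d):
    m,R,t=cam(n); v,u=np.indices(d.shape); P=np.stack([(u-m["cx"])/m["fx"]*d,(v-m["cy"])/m["fy"]*d,d],-1)
    return (P-t)@R
def proj(n,X):
    m,R,t=cam(n); c=R@np.asarray(X)+t; return m["fx"]*c[0]/c[2]+m["cx"],m["fy"]*c[1]/c[2]+m["cy"]
E
python3 - <<'E'
from h import *
t=np.load("top0.npz");s=np.load("scene0.npz")
def crop(a,x,y,w,h,k): return cv2.resize(a["im"][y:y+h,x:x+w],None,fx=k,fy=k,interpolation=cv2.INTER_CUBIC)
A=crop(t,140,185,66,50,6);B=crop(t,318,150,66,50,6);C=crop(s,135,220,100,75,4); C=C[:300]
cv2.imwrite("pics/m.png",np.vstack([np.hstack([A,B]),np.hstack([C,np.zeros((300,392,3),np.uint8)])]))
P=cloud("top",t["d"]);Q=cloud("scene",s["d"])
for lab,pc,(x0,x1,y0,y1),zs in [("stand",P,(145,205,195,225),(.04,.056)),("top tall",P,(145,205,195,225),(.08,.13)),("bridge",P,(325,400,155,205),(.112,.121)),("bossz",P,(325,400,155,205),(.121,.135)),("scene tall",Q,(140,225,230,300),(.07,.14)),("drawer",P,(225,325,100,215),(.19,.22))]:
    c=pc[y0:y1,x0:x1].reshape(-1,3); k=c[(c[:,2]>zs[0])&(c[:,2]<zs[1])]
    if len(k)>5: print(lab,len(k),k.min(0).round(4),k.max(0).round(4),k.mean(0).round(4),cv2.minAreaRect(k[:,:2].astype(np.float32)*1000))
    else: print(lab,len(k))
E
```

```text
stand 470 [0.3494 0.2055 0.0401] [0.404  0.3304 0.0551] [0.3763 0.2597 0.0493] ((377.1286926269531, 267.815673828125), (122.41180419921875, 45.79740524291992), 84.10610961914062)
top tall 238 [0.3551 0.219  0.0801] [0.4069 0.3153 0.1196] [0.378  0.275  0.1046] ((372.8149108886719, 270.6559143066406), (100.97940063476562, 47.2078857421875), 75.8125228881836)
bridge 661 [ 0.4412 -0.3372  0.1121] [ 0.5087 -0.1731  0.121 ] [ 0.4752 -0.2544  0.1186] ((475.75604248046875, -255.53079223632812), (48.247310638427734, 161.34075927734375), 8.00334644317627)
bossz 420 [ 0.4439 -0.3362  0.121 ] [ 0.5079 -0.1775  0.1307] [ 0.4752 -0.2545  0.1243] ((475.65301513671875, -255.4562530517578), (50.89470291137695, 157.96533203125), 6.813343048095703)
scene tall 812 [0.3555 0.2179 0.07  ] [0.5015 0.3172 0.1161] [0.4002 0.28   0.0922] ((429.25390625, 276.34979248046875), (152.54345703125, 91.30387878417969), 11.61778736114502)
drawer 7687 [ 0.375  -0.1182  0.1919] [0.6395 0.1049 0.2129] [ 0.5058 -0.0063  0.2071] ((507.6519775390625, -6.328605651855469), (239.71502685546875, 189.51754760742188), 9.025704383850098)
```

View pics/m.png

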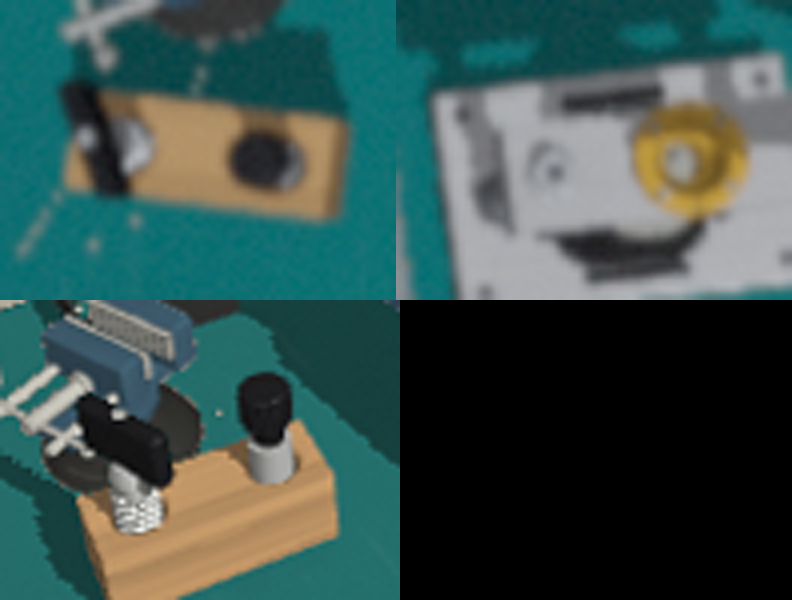

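The crops show the paddle in the top view from about (153,200) to (159,217), in the stand's left (+y) hole. The stand's top is at z≈0.049, which agrees with 48 mm. The brass boss is centred near (433,176), and the bridge runs at 98° with its top at 0.1186 (118 mm expected). Now I'll measure the paddle and boss precisely.

```bash
python3 - <<'E'
from h import *
t=np.load("top0.npz");s=np.load("scene0.npz")
P=cloud("top",t["d"]);Q=cloud("scene",s["d"])
def near(pc,im,c,rad,z0,z1,dark=90):
    k=(np.hypot(pc[...,0]-c[0],pc[...,1]-c[1])<rad)&(pc[...,2]>z0)&(pc[...,2]<z1)&(im.max(-1)<dark); return k
for n,pc,a in(("top",P,t),("scene",Q,s)):
  for nm,c,rad in (("paddle",(.381,.304),.04),("pin",(.373,.232),.025)):
    for z0,z1 in((.075,.13),(.104,.13)):
      k=near(pc,a["im"],c,rad,z0,z1); p=pc[k]
      if len(p)<4: print(n,nm,z0,len(p));continue
      d=p[:,:2]-p[:,:2].mean(0); w,V=np.linalg.eigh(d.T@d); ax=V[:,1]
      e=d@ax
      print(n,nm,z0,len(p),"mean",p.mean(0).round(4),"zmax",np.percentile(p[:,2],[90,98]).round(4),"ang",np.degrees(np.arctan2(ax[1],ax[0])).round(1)%180,"len",np.ptp(e).round(4),"thick",np.ptp(d@V[:,0]).round(4),"mid",(p[:,:2].mean(0)+ax*(e.max()+e.min())/2).round(4), "px",np.argwhere(k).mean(0)[::-1].round(1))
# two-view on the paddle silhouettes' top-corner pixels, boss mask
im=t["im"].astype(int); hsv=cv2.cvtColor(t["im"],cv2.COLOR_BGR2HSV)
m=cv2.inRange(hsv,(15,90,60),(35,255,255)); m[:, :330]=0; m[:150]=0;m[205:]=0
cn=max(cv2.findContours(m,cv2.RETR_EXTERNAL,cv2.CHAIN_APPROX_NONE)[0],key=cv2.contourArea)
print("boss",cv2.minEnclosingCircle(cn),cv2.fitEllipse(cn))
ys,xs=np.nonzero(m); b=P[ys,xs]; print("boss z",np.percentile(b[:,2],[5,25,50,75,95]).round(4),np.median(b,0).round(4))
(u,v),_,_=cv2.fitEllipse(cn)
for z in(.118,.121,.124): print(z,plane("top",u,v,z).round(4))
h=b[(b[:,2]>.119)]; print(cv2.minEnclosingCircle(h[:,:2].astype(np.float32)*1000))
cv2.imwrite("pics/boss.png",cv2.resize(t["im"][160:195,345:390],None,fx=16,fy=16,interpolation=cv2.INTER_CUBIC))
E
```

```text
top paddle 0.075 126 mean [0.381  0.3007 0.1077] zmax [0.1162 0.1173] ang 21.5 len 0.0544 thick 0.0131 mid [0.3811 0.3007] px [155.7 207.3]
top paddle 0.104 90 mean [0.3805 0.3016 0.1134] zmax [0.1163 0.1177] ang 21.80000000000001 len 0.0539 thick 0.0118 mid [0.3807 0.3017] px [154.7 207.3]
top pin 0.075 75 mean [0.3732 0.229  0.1007] zmax [0.1042 0.1054] ang 147.8 len 0.0247 thick 0.0218 mid [0.3727 0.2293] px [183.  210.9]
top pin 0.104 10 mean [0.3729 0.2291 0.1047] zmax [0.1056 0.1056] ang 81.5 len 0.016 thick 0.0166 mid [0.3732 0.2309] px [182.7 210.9]
scene paddle 0.075 320 mean [0.3761 0.3037 0.1027] zmax [0.1134 0.1145] ang 24.69999999999999 len 0.0551 thick 0.0138 mid [0.3803 0.3056] px [165.7 254.9]
scene paddle 0.104 163 mean [0.3787 0.3037 0.1109] zmax [0.114  0.1148] ang 23.599999999999994 len 0.0548 thick 0.0132 mid [0.3808 0.3046] px [164.6 251. ]
scene pin 0.075 190 mean [0.3702 0.2332 0.0942] zmax [0.1009 0.1017] ang 64.2 len 0.0272 thick 0.0265 mid [0.3704 0.2335] px [200.5 245.8]
scene pin 0.104 0
boss ((366.3818054199219, 176.2681884765625), 9.865548133850098) ((366.7232360839844, 175.92526245117188), (16.947471618652344, 18.304691314697266), 134.4803924560547)
boss z [0.1103 0.1206 0.1242 0.1258 0.1277] [ 0.4755 -0.2588  0.1242]
0.118 [ 0.4752 -0.2575  0.118 ]
0.121 [ 0.4748 -0.2565  0.121 ]
0.124 [ 0.4744 -0.2556  0.124 ]
((417.51788330078125, -118.90047454833984), 171.54141235351562)
```

View pics/boss.png

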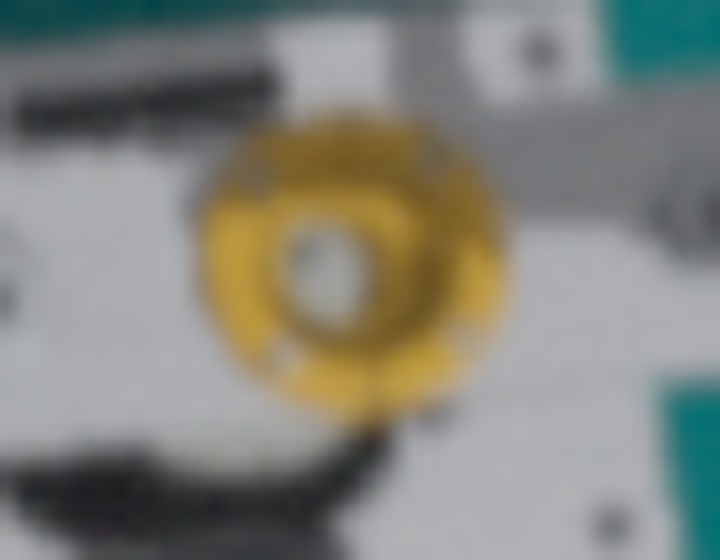

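The boss fills crop centre (355,265), with its hole at about (325,275). This puts the boss axis at (0.475,-0.256), matching the bridge-rectangle centre within 1 mm. The paddle is at (0.381,0.303) at 22.5°, with its top at 0.114 as expected. Now I'll compute the first moves.

```bash
cat >> h.py <<'E'
def yaw(q): 
    w,x,y,z=q; return np.arctan2(2*(x*y+w*z),1-2*(y*y+z*z))
def shift(X,p,th):
    d=np.asarray(X)-p; return np.round([d[0]*np.cos(th)+d[1]*np.sin(th), d[0]*np.sin(th)-d[1]*np.cos(th), -d[2]],4)
def st():
    s=r.get_state(); p=s["tcp_pos"]; print("t",s["t"],"p",np.round(p,4),"yaw",round(np.degrees(yaw(s["eef_rot"])),2),"q",np.round(s["joint_pos"],3),"F",np.round(s["wrist_force"],1),"M",np.round(s["moment"],2),"g",s["grip_width"],s["gripper_force"]); return np.array(p),yaw(s["eef_rot"])
E
python3 - <<'E'
from h import *
p,y=st()
A=[.45,-.12,.33]; print(shift(A,p,y)); 
th=y+1.5; B=[.381,.303,.33]; print(shift(B,A,th), "remaining turn",-(np.radians(202.5)-th))
E
```

```text
t 0.1 p [ 0.1435 -0.6077  0.2412] yaw 13.28 q [-1.458  0.053  1.614 -0.     1.476 -0.119] F [-0.4  0.  -0.1] M [ 0.05 -0.03 -0.02] g 0.08547410412486944 0.0
[ 0.4103 -0.4043 -0.0888]
[ 4.286e-01 -3.000e-04 -0.000e+00] remaining turn -1.8024889136803164
```

Request:
step_arm(
  commands="0.03 -0.03 -0.05 -0.15 0; 0.07 -0.07 -0.09 -0.3 0; 0.11 -0.105 -0.09 -0.45 0; 0.15 -0.145 -0.09 -0.6 0; 0.19 -0.18 -0.09 -0.75 0; 0.23 -0.215 -0.09 -0.9 0; 0.27 -0.25 -0.09 -1.05 0; 0.31 -0.29 -0.09 -1.2 0; 0.35 -0.33 -0.09 -1.35 0; 0.39 -0.37 -0.09 -1.5 0",
)

```text
t: 1.1
tcp_pos: [0.4026, -0.214, 0.3319]
eef_rot: [0.0, 0.646, 0.764, 0.0]
wrist_force: [1.5, -0.4, 0.1]
grip_width: 0.0856
gripper_force: 0.0
```

```bash
python3 - <<'E'
from h import *
p,y=st()
B=[.381,.303,.30]; print(shift(B,p,y), "remaining turn",-np.radians(202.5)+y)
E
```

```text
t 1.1 p [ 0.4026 -0.214   0.3319] yaw 99.56 q [-0.652 -0.402  1.866  0.     1.678 -0.819] F [ 1.5 -0.4  0.1] M [-0.01  0.   -0.03] g 0.08555141261883395 0.0
[0.5134 0.0646 0.0319] remaining turn -1.7966484448227824
```

Request:
step_arm(
  commands="0.046 0 0 -0.15 0; 0.092 0 0 -0.3 0; 0.138 0 0 -0.45 0; 0.184 0.005 0 -0.6 0; 0.23 0.01 0 -0.75 0; 0.277 0.01 0 -0.9 0; 0.324 0.012 0 -1.05 0; 0.37 0.014 0 -1.2 0; 0.417 0.016 0 -1.35 0; 0.464 0.018 0 -1.5 0.5",
)

```text
t: 2.1
tcp_pos: [0.3445, 0.2468, 0.332]
eef_rot: [0.0, -0.048, 0.999, -0.0]
wrist_force: [1.1, -0.1, 0.3]
grip_width: 0.0732
gripper_force: 0.0
```

Request:
step_arm(
  commands="0 0 0 -0.15 0.5; 0 0 0 -0.303 0.5; 0 0 0 -0.303 0.5; 0 0 0 -0.303 0.5; 0 0 0 -0.303 0.5; 0 0 0 -0.303 0.5",
)

```text
t: 2.7
tcp_pos: [0.3456, 0.2445, 0.3322]
eef_rot: [0.0, -0.194, 0.981, 0.0]
wrist_force: [0.5, -0.3, -0.6]
grip_width: 0.0425
gripper_force: 0.0
```

```bash
python3 - <<'E'
from h import *
p,y=st()
B=[.381,.303,.089]; print(shift(B,p,y), "remaining turn",-np.radians(202.5)+y%6.2832)
im,d=optics.get_image("scene"); cv2.imwrite("pics/s1.png",cv2.resize(im[150:320,80:300],None,fx=3,fy=3)); 
E
```

```text
t 2.7 p [0.3456 0.2445 0.3322] yaw -157.6 q [ 0.44  -0.489  1.927  0.     1.704 -1.522] F [ 0.5 -0.3 -0.6] M [ 0.03 -0.03 -0.04] g 0.042534880836152776 0.0
[-0.055   0.0406  0.2432] remaining turn -0.0016709821180458384
```

View pics/s1.png

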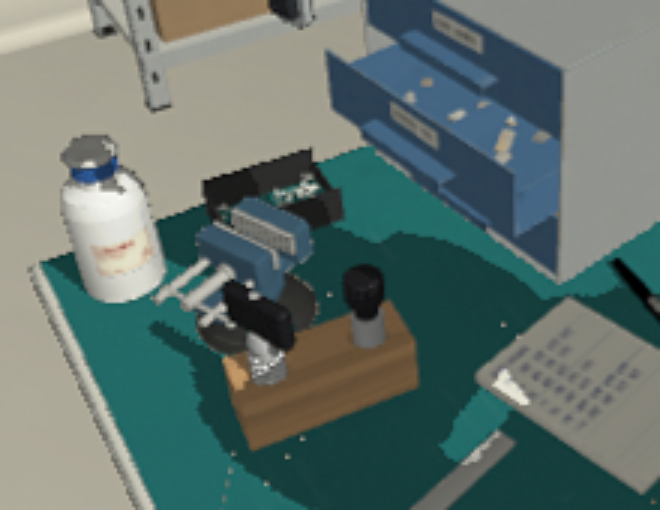

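The stand, the screw (paddle at about (166,254) full-frame) and the pin are all undisturbed. Nothing blocks the way down.

Request:
step_arm(
  commands="-0.028 0.02 0 0 0.5; -0.055 0.041 0.03 0 0.5; -0.055 0.041 0.07 0 0.5; -0.055 0.041 0.11 0 0.5; -0.055 0.041 0.13 0 0.5; -0.055 0.041 0.13 0 0.5; -0.055 0.041 0.13 0 0.5; -0.055 0.041 0.13 0 0.5",
)

```text
t: 3.55
tcp_pos: [0.3817, 0.3043, 0.2047]
eef_rot: [0.002, -0.195, 0.981, 0.001]
wrist_force: [-0.2, 0.4, 0.4]
grip_width: 0.0427
gripper_force: 0.0
```

```bash
python3 - <<'E'
from h import *
p,y=st()
B=[.381,.303,.094]; print(shift(B,p,y))
im,d=optics.get_image("scene"); a=cv2.resize(im[170:300,100:260],None,fx=3,fy=3)
im2,d2=optics.get_image("top"); b=cv2.resize(im2[175:240,130:210],None,fx=6,fy=6); 
cv2.imwrite("pics/s2.png",cv2.resize(a,(720,585))[:, :720]) 
E
```

```text
t 3.55 p [0.3817 0.3043 0.2047] yaw -157.5 q [ 0.52  -0.261  1.967  0.     1.432 -1.443] F [-0.2  0.4  0.4] M [0.01 0.07 0.03] g 0.04272318219318979 0.0
[ 0.0011 -0.001   0.1107]
```

View pics/s2.png

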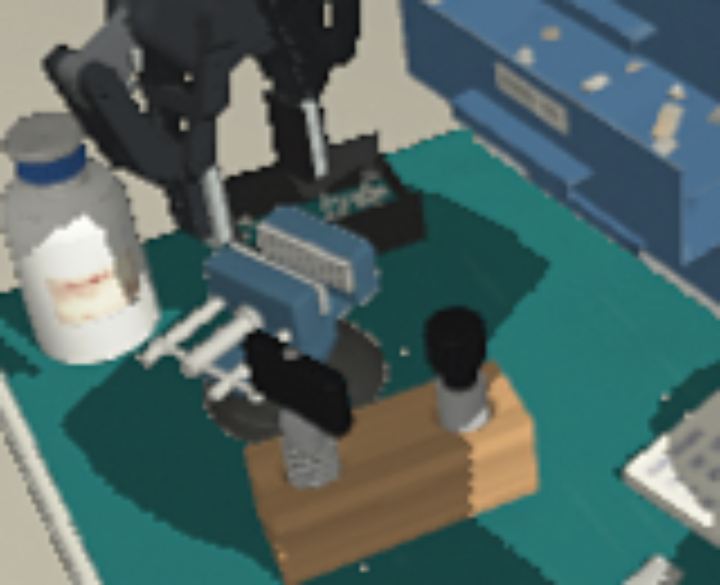

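The fingertips are at full-frame (148,222) and (171,209). Their midpoint (159,216) is where the camera model puts the point above the screw (158,216). Descending and gripping next.

Request:
step_arm(
  commands="0.001 -0.001 0.025 0 0.5; 0.001 -0.001 0.05 0 0.5; 0.001 -0.001 0.075 0 0.5; 0.001 -0.001 0.09 0 0.5; 0.001 -0.001 0.1 0 0.5; 0.001 -0.001 0.11 0 0.5; 0.001 -0.001 0.11 0 0.5; 0.001 -0.001 0.11 0 0.5",
)

```text
t: 4.45
tcp_pos: [0.3805, 0.3028, 0.0929]
eef_rot: [0.001, -0.195, 0.981, 0.0]
wrist_force: [0.8, -0.2, 0.1]
grip_width: 0.0424
gripper_force: 0.0
```

Request:
step_arm(
  commands="0 0 0 0 0.7; 0 0 0 0 0.8; 0 0 0 0 0.9; 0 0 0 0 1; 0 0 0 0 1; 0 0 0 0 1; 0 0 0 0 1; 0 0 0 0 1",
  newtons=60,
)

```text
t: 5.25
tcp_pos: [0.381, 0.3029, 0.0936]
eef_rot: [0.001, -0.195, 0.981, 0.0]
wrist_force: [1.3, -1.4, 5.1]
grip_width: 0.011
gripper_force: 119.2
```

```bash
python3 - <<'E'
from h import *
p,y=st()
E
```

```text
t 5.25 p [0.381  0.3029 0.0936] yaw -157.47 q [ 5.190e-01 -1.420e-01  2.061e+00 -1.000e-03  1.220e+00 -1.445e+00] F [ 1.3 -1.4  5.1] M [-0.22 -0.03 -0.02] g 0.010977000806599515 119.19201574288309
```

Request:
step_arm(
  commands="0 0 -0.003 0 1; 0 0 -0.01 0 1; 0 0 -0.02 0 1; 0 0 -0.03 0 1; 0 0 -0.045 0 1; 0 0 -0.06 0 1; 0 0 -0.08 0 1; 0 0 -0.1 0 1; 0 0 -0.1 0 1; 0 0 -0.1 0 1",
)

```text
t: 6.25
tcp_pos: [0.3803, 0.3027, 0.1931]
eef_rot: [0.001, -0.195, 0.981, 0.0]
wrist_force: [0.1, 0.5, -3.5]
grip_width: 0.0112
gripper_force: 109.6
```

```bash
python3 - <<'E'
from h import *
p,y=st()
im,d=optics.get_image("scene"); np.savez("lift.npz",im=im,d=d); cv2.imwrite("pics/s3.png",cv2.resize(im[150:300,100:260],None,fx=4,fy=4,interpolation=cv2.INTER_CUBIC))
E
```

```text
t 6.25 p [0.3803 0.3027 0.1931] yaw -157.47 q [ 0.519 -0.256  1.982  0.     1.414 -1.445] F [ 0.1  0.5 -3.5] M [-0.01  0.02  0.01] g 0.011198463184721215 109.62904182386467
```

View pics/s3.png

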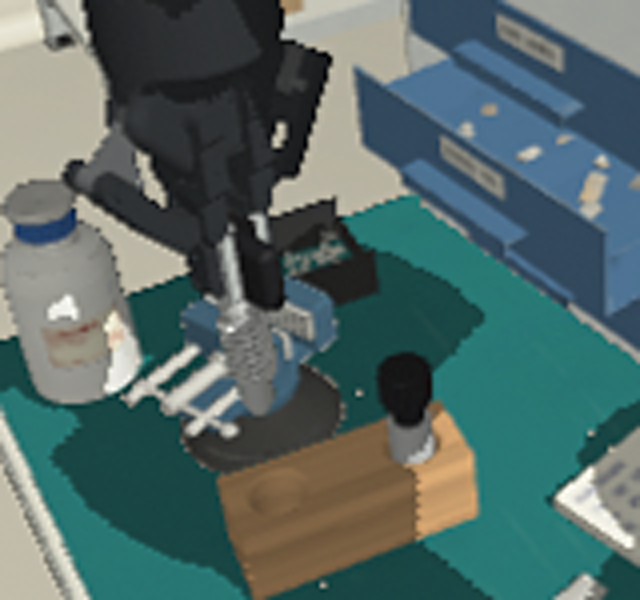

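The screw hangs upright: its nose tip is at full-frame (165.5,253), and the model predicts (165,252.5) for an axis through the TCP. The hole is empty and the pin is still in place. Lifting higher to carry it over the drawer cabinet.

Request:
step_arm(
  commands="0 0 -0.03 0 1; 0 0 -0.06 0 1; 0 0 -0.09 0 1; 0 0 -0.12 0 1; 0 0 -0.15 0 1; 0 0 -0.175 0 1; 0 0 -0.18 0 1; 0 0 -0.18 0 1; 0 0 -0.18 0 1",
  newtons=60,
)

```text
t: 7.2
tcp_pos: [0.3795, 0.3022, 0.3696]
eef_rot: [-0.002, -0.195, 0.981, -0.001]
wrist_force: [-0.4, -0.5, -2.9]
grip_width: 0.011
gripper_force: 109.6
```

```bash
python3 - <<'E'
from h import *
p,y=st()
M=[.43,.02,.372]; C=[.475,-.256,.372]
print(shift(M,p,y)); 
th=y-.95; print(shift(C,M,th), "turn total",y%6.2832-np.radians(98))
E
```

```text
t 7.2 p [0.3795 0.3022 0.3696] yaw -157.47 q [ 0.519 -0.327  1.748  0.     1.724 -1.445] F [-0.4 -0.5 -2.9] M [-0.01  0.01  0.05] g 0.010988557219256437 109.5819722203731
[ 0.0614 -0.28   -0.0024]
[-0.1841 -0.2105 -0.    ] turn total 1.8243307223862624
```

Request:
step_arm(
  commands="0.007 -0.03 -0.002 0.1 1; 0.015 -0.07 -0.002 0.2 1; 0.024 -0.11 -0.002 0.32 1; 0.033 -0.15 -0.002 0.44 1; 0.042 -0.19 -0.002 0.56 1; 0.05 -0.23 -0.002 0.68 1; 0.057 -0.26 -0.002 0.8 1; 0.061 -0.28 -0.002 0.9 1; 0.061 -0.28 -0.002 0.95 1; 0.061 -0.28 -0.002 0.95 1",
)

```text
t: 8.2
tcp_pos: [0.4304, 0.0199, 0.3717]
eef_rot: [-0.002, 0.276, 0.961, -0.0]
wrist_force: [0.4, -0.6, -3.5]
grip_width: 0.011
gripper_force: 109.6
```

Request:
step_arm(
  commands="-0.02 -0.02 0 0.1 1; -0.045 -0.05 0 0.2 1; -0.07 -0.08 0 0.31 1; -0.095 -0.11 0 0.42 1; -0.12 -0.14 0 0.53 1; -0.145 -0.165 0 0.64 1; -0.17 -0.19 0 0.75 1; -0.184 -0.21 0 0.874 1; -0.184 -0.21 0 0.874 1; -0.184 -0.21 0 0.874 1",
)

```text
t: 9.2
tcp_pos: [0.476, -0.2545, 0.3725]
eef_rot: [-0.002, 0.655, 0.755, 0.0]
wrist_force: [0.8, -0.1, -3.3]
grip_width: 0.011
gripper_force: 109.6
```

```bash
python3 - <<'E'
from h import *
p,y=st()
C=[.475,-.256,.235]
print(shift(C,p,y),"turn",y-np.radians(98))
E
```

```text
t 9.2 p [ 0.476  -0.2545  0.3725] yaw 98.13 q [-0.629 -0.193  1.633  0.     1.705 -0.771] F [ 0.8 -0.1 -3.3] M [ 0.01 -0.01  0.03] g 0.010985005646508478 109.61267922946718
[-0.0013 -0.0012  0.1375] turn 0.0022625152269251103
```

Request:
step_arm(
  commands="-0.001 -0.001 0.03 0 1; -0.001 -0.001 0.06 0 1; -0.001 -0.001 0.09 0 1; -0.001 -0.001 0.115 0 1; -0.001 -0.001 0.13 0 1; -0.001 -0.001 0.14 0 1; -0.001 -0.001 0.145 0 1; -0.001 -0.001 0.145 0 1; -0.001 -0.001 0.145 0 1",
  newtons=30,
)

```text
t: 10.1
tcp_pos: [0.4759, -0.2565, 0.2307]
eef_rot: [0.001, 0.656, 0.755, 0.0]
wrist_force: [-0.2, -0.2, -2.6]
grip_width: 0.0112
gripper_force: 109.7
```

```bash
python3 - <<'E'
from h import *
p,y=st()
for n in("scene","top"):
    im,d=optics.get_image(n); np.savez(n+"b.npz",im=im,d=d)
    u,v=map(int,proj(n,[.475,-.256,.15])); c=im[max(v-45,0):v+45,max(u-60,0):u+60]; cv2.imwrite(f"{n}c.png",cv2.resize(c,(400,300),interpolation=cv2.INTER_CUBIC)); print(n,u,v)
cv2.imwrite("pics/s4.png",np.hstack([cv2.imread("scenec.png"),cv2.imread("topc.png")]))
E
```

```text
t 10.1 p [ 0.4759 -0.2565  0.2307] yaw 98.04 q [-0.632 -0.144  1.823  0.     1.461 -0.772] F [-0.2 -0.2 -2.6] M [ 0.02  0.02 -0.03] g 0.011205216924199195 109.73937512200791
scene 343 139
top 370 174
```

View pics/s4.png

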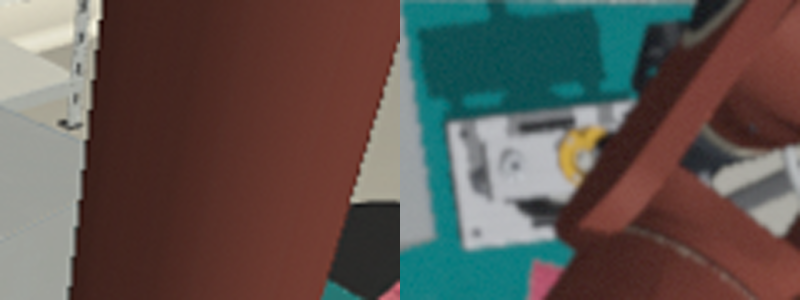

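The arm hides the boss from the scene view. In the top view only its left rim shows, at about (580,155), so from here I go by feel. Lowering slowly.

Request:
step_arm(
  commands="-0.001 0 0.004 0 1; -0.001 0.001 0.008 0 1; -0.001 0.001 0.012 0 1; -0.001 0.001 0.016 0 1; -0.001 0.001 0.02 0 1; -0.001 0.001 0.023 0 1; -0.001 0.001 0.025 0 1; -0.001 0.001 0.025 0 1",
  newtons=30,
)

```text
t: 11.0
tcp_pos: [0.4763, -0.2569, 0.2038]
eef_rot: [-0.0, 0.656, 0.755, -0.0]
wrist_force: [0.5, -0.7, -2.0]
grip_width: 0.011
gripper_force: 109.7
```

```bash
python3 -c "
from h import *
p,y=st(); print(shift([.475,-.256,p[2]],p,y))"
```

```text
t 11.0 p [ 0.4763 -0.2569  0.2038] yaw 98.02 q [-0.632 -0.121  1.847  0.     1.416 -0.772] F [ 0.5 -0.7 -2. ] M [ 0.05  0.01 -0.03] g 0.011027691171163348 109.73744576156605
[ 0.001  -0.0011 -0.    ]
```

Request:
step_arm(
  commands="0.001 -0.001 0.002 0 1; 0.001 -0.001 0.004 0 1; 0.001 -0.001 0.006 0 1; 0.001 -0.001 0.008 0 1; 0.001 -0.001 0.008 0 1",
)

```text
t: 11.5
tcp_pos: [0.4751, -0.256, 0.1958]
eef_rot: [-0.0, 0.656, 0.755, -0.0]
wrist_force: [-0.4, 0.7, -2.7]
grip_width: 0.011
gripper_force: 109.7
```

```bash
python3 -c "
from h import *
p,y=st(); print(shift([.475,-.256,p[2]],p,y))"
```

```text
t 11.5 p [ 0.4751 -0.256   0.1958] yaw 98.02 q [-0.632 -0.118  1.858  0.     1.402 -0.772] F [-0.4  0.7 -2.7] M [ 0.02  0.01 -0.05] g 0.011007185892413465 109.73756332648918
[ 0.     -0.0001 -0.    ]
```

Nose is in with no side force. Continuing down.

Request:
step_arm(
  commands="0 0 0.002 0 1; 0 0 0.004 0 1; 0 0 0.006 0 1; 0 0 0.008 0 1; 0 0 0.008 0 1",
)

```text
t: 12.0
tcp_pos: [0.4753, -0.2561, 0.1879]
eef_rot: [-0.0, 0.656, 0.755, -0.0]
wrist_force: [0.7, -0.6, -2.5]
grip_width: 0.0111
gripper_force: 109.7
```

```bash
python3 -c "
from h import *
p,y=st()"
```

```text
t 12.0 p [ 0.4753 -0.2561  0.1879] yaw 98.02 q [-0.632 -0.111  1.866 -0.     1.387 -0.772] F [ 0.7 -0.6 -2.5] M [-0.17 -0.1  -0.01] g 0.011116589379491651 109.71655201516114
```

Request:
step_arm(
  commands="0 0 0.001 0 1; 0 0 0.002 0 1; 0 0 0.003 0 1; 0 0 0.004 0 1; 0 0 0.005 0 1; 0 0 0.005 0 1",
)

```text
t: 12.6
tcp_pos: [0.4753, -0.2561, 0.1831]
eef_rot: [0.0, 0.656, 0.755, 0.0]
wrist_force: [0.4, -1.0, -3.2]
grip_width: 0.0108
gripper_force: 109.7
```

```bash
python3 -c "
from h import *
p,y=st();p,y=st()"
```

```text
t 12.6 p [ 0.4753 -0.2561  0.1831] yaw 98.02 q [-0.632 -0.107  1.87   0.     1.379 -0.772] F [ 0.4 -1.  -3.2] M [-0.03 -0.11  0.01] g 0.010798624618484527 109.71222435124218
t 12.6 p [ 0.4753 -0.2561  0.1831] yaw 98.02 q [-0.632 -0.107  1.87   0.     1.379 -0.772] F [ 0.4 -1.  -3.2] M [-0.03 -0.11  0.01] g 0.010798624618484527 109.71222435124218
```

Request:
step_arm(
  commands="0 0 0.001 0 1; 0 0 0.002 0 1; 0 0 0.003 0 1; 0 0 0.004 0 1; 0 0 0.0045 0 1; 0 0 0.0045 0 1",
)

```text
t: 13.2
tcp_pos: [0.4753, -0.2561, 0.1786]
eef_rot: [0.0, 0.656, 0.755, -0.0]
wrist_force: [0.7, -0.4, -3.0]
grip_width: 0.011
gripper_force: 109.7
```

```bash
python3 -c "
from h import *
p,y=st()"
```

```text
t 13.2 p [ 0.4753 -0.2561  0.1786] yaw 98.02 q [-0.632 -0.103  1.874 -0.     1.371 -0.772] F [ 0.7 -0.4 -3. ] M [-0.06 -0.08 -0.07] g 0.010952214491389615 109.70874853490386
```

Request:
step_arm(
  commands="0 0 0.0005 0 1; 0 0 0.001 0 1; 0 0 0.0015 0 1; 0 0 0.0015 0 1",
)

```text
t: 13.6
tcp_pos: [0.4753, -0.2561, 0.1772]
eef_rot: [0.0, 0.656, 0.755, 0.0]
wrist_force: [0.7, -0.7, -2.8]
grip_width: 0.0109
gripper_force: 109.7
```

Request:
step_arm(
  commands="0 0 0.0005 0 1; 0 0 0.0005 0 1",
)

```text
t: 13.8
tcp_pos: [0.4753, -0.2562, 0.1767]
eef_rot: [0.0, 0.656, 0.755, -0.0]
wrist_force: [1.0, -0.8, -3.1]
grip_width: 0.0112
gripper_force: 109.7
```

Request:
step_arm(
  commands="0 0 0.0005 0 1; 0 0 0.0005 0 1",
)

```text
t: 14.0
tcp_pos: [0.4753, -0.2561, 0.1763]
eef_rot: [0.0, 0.656, 0.755, -0.0]
wrist_force: [0.1, -0.7, -2.9]
grip_width: 0.0113
gripper_force: 109.8
```

Request:
step_arm(
  commands="0 0 0.0005 0 1; 0 0 0.0005 0 1",
)

```text
t: 14.2
tcp_pos: [0.4754, -0.2562, 0.1762]
eef_rot: [0.0, 0.656, 0.755, 0.0]
wrist_force: [-0.5, -0.2, -0.6]
grip_width: 0.0113
gripper_force: 110.2
```

Contact came at TCP z 0.1762, where it was predicted to stand with the paddle along the bridge (0.1765). Now turning backward, rising 1.6 mm per rad with the climb.

Request:
step_arm(
  commands="0 0 -0.0002 -0.13 1; 0 0 -0.0004 -0.26 1; 0 0 -0.0006 -0.39 1; 0 0 -0.0008 -0.52 1; 0 0 -0.001 -0.65 1; 0 0 -0.0012 -0.78 1; 0 0 -0.0014 -0.91 1; 0 0 -0.0017 -1.04 1; 0 0 -0.0019 -1.17 1; 0 0 -0.0021 -1.3 1",
)

```text
t: 15.2
tcp_pos: [0.4754, -0.2564, 0.1781]
eef_rot: [0.0, 0.063, 0.998, -0.0]
wrist_force: [-0.3, -0.6, -1.5]
grip_width: 0.0112
gripper_force: 110.0
```

```bash
python3 -c "
from h import *
p,y=st()"
```

```text
t 15.2 p [ 0.4754 -0.2564  0.1781] yaw 172.81 q [-6.320e-01 -1.030e-01  1.874e+00 -1.000e-03  1.369e+00 -2.077e+00] F [-0.3 -0.6 -1.5] M [-0.21  0.02 -0.01] g 0.011185674176399492 109.98339614425277
```

Request:
step_arm(
  commands="0 0 -0.0001 -0.08 1; 0 0 -0.0002 -0.16 1; 0 0 -0.0002 -0.16 1",
)

```text
t: 15.5
tcp_pos: [0.4754, -0.2563, 0.1783]
eef_rot: [0.0, -0.015, 1.0, -0.0]
wrist_force: [-0.2, -1.0, -0.7]
grip_width: 0.011
gripper_force: 109.9
```

Request:
step_arm(
  commands="0 0 -0.0001 -0.05 1; 0 0 -0.0001 -0.1 1; 0 0 -0.0001 -0.1 1",
)

```text
t: 15.8
tcp_pos: [0.4756, -0.2563, 0.1783]
eef_rot: [0.0, -0.064, 0.998, -0.0]
wrist_force: [0.2, -1.3, -1.5]
grip_width: 0.011
gripper_force: 109.9
```

Request:
step_arm(
  commands="0 0 0 -0.05 1; 0 0 0 -0.1 1; 0 0 0 -0.1 1",
)

```text
t: 16.1
tcp_pos: [0.4756, -0.2563, 0.1783]
eef_rot: [0.0, -0.113, 0.994, -0.0]
wrist_force: [1.0, -0.5, -2.1]
grip_width: 0.0111
gripper_force: 109.9
```

Request:
step_arm(
  commands="0 0 0 -0.04 1; 0 0 0 -0.08 1; 0 0 0 -0.08 1",
)

```text
t: 16.4
tcp_pos: [0.4754, -0.2563, 0.1781]
eef_rot: [0.0, -0.153, 0.988, -0.0]
wrist_force: [1.1, -1.1, -1.6]
grip_width: 0.0111
gripper_force: 109.8
```

```bash
python3 -c "
from h import *
p,y=st()"
```

```text
t 16.4 p [ 0.4754 -0.2563  0.1781] yaw -162.41 q [-0.632 -0.103  1.874 -0.     1.369 -2.51 ] F [ 1.1 -1.1 -1.6] M [-0.37 -0.29 -0.03] g 0.011073594700122629 109.79367476309562
```

Request:
step_arm(
  commands="0 0 0.0007 0 1; 0 0 0.0014 0 1; 0 0 0.0014 0 1",
)

```text
t: 16.7
tcp_pos: [0.4754, -0.2564, 0.1768]
eef_rot: [0.0, -0.154, 0.988, -0.0]
wrist_force: [1.4, -1.4, -3.0]
grip_width: 0.011
gripper_force: 109.8
```

Request:
step_arm(
  commands="0 0 0.0005 0 1; 0 0 0.001 0 1; 0 0 0.001 0 1",
)

```text
t: 17.0
tcp_pos: [0.4753, -0.2563, 0.1756]
eef_rot: [0.0, -0.154, 0.988, -0.0]
wrist_force: [0.6, -1.9, -2.2]
grip_width: 0.0107
gripper_force: 109.8
```

It has dropped: it's well below the top position with no contact. Finding the new rest.

Request:
step_arm(
  commands="0 0 0.0005 0 1; 0 0 0.001 0 1; 0 0 0.001 0 1",
)

```text
t: 17.3
tcp_pos: [0.4754, -0.2563, 0.1748]
eef_rot: [0.0, -0.154, 0.988, -0.0]
wrist_force: [0.0, -2.9, -2.6]
grip_width: 0.0111
gripper_force: 109.9
```

Request:
step_arm(
  commands="0 0 0.0004 0 1; 0 0 0.0004 0 1",
)

```text
t: 17.5
tcp_pos: [0.4754, -0.2563, 0.1745]
eef_rot: [0.0, -0.154, 0.988, -0.0]
wrist_force: [0.7, -3.5, -1.3]
grip_width: 0.0112
gripper_force: 109.9
```

Request:
step_arm(
  commands="0 0 0.0004 0 1; 0 0 0.0004 0 1",
)

```text
t: 17.7
tcp_pos: [0.4754, -0.2563, 0.1741]
eef_rot: [0.0, -0.154, 0.988, -0.0]
wrist_force: [0.3, -2.6, 0.5]
grip_width: 0.0108
gripper_force: 110.1
```

```bash
python3 -c "
from h import *
p,y=st()"
```

```text
t 17.7 p [ 0.4754 -0.2563  0.1741] yaw -162.29 q [-0.632 -0.099  1.878 -0.     1.362 -2.512] F [ 0.3 -2.6  0.5] M [-0.68 -0.16  0.03] g 0.010813806764036277 110.08561767084757
```

Request:
step_arm(
  commands="0 -0.0003 -0.0002 0.14 1; 0 -0.0003 0 0.28 1; 0 -0.0003 0.0003 0.42 1; 0 -0.0003 0.0005 0.56 1; 0 -0.0003 0.0007 0.7 1; 0 -0.0003 0.0009 0.84 1; 0 -0.0003 0.0012 0.98 1; 0 -0.0003 0.0014 1.12 1; 0 -0.0003 0.0016 1.26 1; 0 -0.0003 0.0018 1.4 1",
)

```text
t: 18.7
tcp_pos: [0.4752, -0.2562, 0.1719]
eef_rot: [-0.0, 0.521, 0.853, 0.0]
wrist_force: [-0.0, -2.8, -0.5]
grip_width: 0.0111
gripper_force: 110.2
```

```bash
python3 -c "
from h import *
p,y=st()"
```

```text
t 18.7 p [ 0.4752 -0.2562  0.1719] yaw 117.17 q [-0.632 -0.097  1.88   0.     1.36  -1.107] F [-0.  -2.8 -0.5] M [-0.59 -0.08 -0.01] g 0.01109459530059931 110.22900186078914
```

Request:
step_arm(
  commands="-0.0003 -0.0001 0 0.14 1; -0.0003 -0.0001 0.0002 0.28 1; -0.0003 -0.0001 0.0005 0.42 1; -0.0003 -0.0001 0.0007 0.56 1; -0.0003 -0.0001 0.0009 0.7 1; -0.0003 -0.0001 0.0011 0.84 1; -0.0003 -0.0001 0.0014 0.98 1; -0.0003 -0.0001 0.0016 1.12 1; -0.0003 -0.0001 0.0018 1.26 1; -0.0003 -0.0001 0.002 1.4 1",
)

```text
t: 19.7
tcp_pos: [0.4755, -0.2565, 0.1698]
eef_rot: [-0.0, 0.948, 0.317, 0.0]
wrist_force: [1.3, -4.1, -1.3]
grip_width: 0.0111
gripper_force: 109.7
```

```bash
python3 -c "
from h import *
p,y=st()"
```

```text
t 19.7 p [ 0.4755 -0.2565  0.1698] yaw 36.96 q [-6.330e-01 -9.400e-02  1.881e+00  1.000e-03  1.355e+00  2.930e-01] F [ 1.3 -4.1 -1.3] M [-0.61 -0.35  0.03] g 0.011121954905378676 109.6565599362657
```

Request:
step_arm(
  commands="0 0 0.0001 0.12 1; 0 0 0.0003 0.24 1; 0 0 0.0005 0.36 1; 0 0 0.0007 0.48 1; 0 0 0.0009 0.6 1; 0 0 0.0009 0.6 1",
)

```text
t: 20.3
tcp_pos: [0.4756, -0.2566, 0.1689]
eef_rot: [-0.0, 1.0, 0.026, 0.0]
wrist_force: [2.0, -3.2, -2.6]
grip_width: 0.0114
gripper_force: 109.4
```

Request:
step_arm(
  commands="0 0 0 0 0.8; 0 0 0 0 0.6; 0 0 0 0 0.4; 0 0 0 0 0.2; 0 0 0 0 0; 0 0 0 0 0; 0 0 0 0 0; 0 0 0 0 0; 0 0 0 0 0; 0 0 0 0 0",
)

```text
t: 21.3
tcp_pos: [0.4755, -0.2567, 0.1692]
eef_rot: [-0.0, 1.0, 0.025, 0.0]
wrist_force: [-0.3, -0.9, -0.1]
grip_width: 0.0856
gripper_force: 0.0
```

```bash
python3 -c "
from h import *
p,y=st()"
```

```text
t 21.3 p [ 0.4755 -0.2567  0.1692] yaw 2.91 q [-0.633 -0.093  1.881  0.     1.354  0.887] F [-0.3 -0.9 -0.1] M [-0.01 -0.02  0.  ] g 0.08562193788061567 0.0
```

Request:
step_arm(
  commands="0 0 0 -0.14 0; 0 0 0 -0.28 0; 0 0 0 -0.42 0; 0 0 0 -0.56 0; 0 0 0 -0.7 0; 0 0 0 -0.84 0; 0 0 0 -0.98 0; 0 0 0 -1.12 0; 0 0 0 -1.26 0; 0 0 0 -1.4 0",
)

```text
t: 22.3
tcp_pos: [0.4755, -0.2567, 0.1693]
eef_rot: [-0.0, 0.746, 0.666, 0.0]
wrist_force: [0.6, -0.1, 0.0]
grip_width: 0.0853
gripper_force: 0.0
```

Request:
step_arm(
  commands="0 0 0 -0.14 0; 0 0 0 -0.28 0; 0 0 0 -0.42 0; 0 0 0 -0.56 0; 0 0 0 -0.7 0; 0 0 0 -0.84 0; 0 0 0 -0.98 0; 0 0 0 -1.12 0; 0 0 0 -1.26 0; 0 0 0 -1.4 0",
)

```text
t: 23.3
tcp_pos: [0.4755, -0.2568, 0.1693]
eef_rot: [0.0, 0.142, 0.99, -0.0]
wrist_force: [-0.2, -0.3, 0.6]
grip_width: 0.0854
gripper_force: 0.0
```

Request:
step_arm(
  commands="0 0 0 -0.12 0; 0 0 0 -0.24 0; 0 0 0 -0.342 0; 0 0 0 -0.342 0; 0 0 0 -0.342 0",
)

```text
t: 23.8
tcp_pos: [0.4755, -0.2567, 0.1692]
eef_rot: [-0.0, -0.025, 1.0, 0.0]
wrist_force: [-0.0, -0.4, 0.3]
grip_width: 0.0853
gripper_force: 0.0
```

```bash
python3 -c "
from h import *
p,y=st()"
```

```text
t 23.8 p [ 0.4755 -0.2567  0.1692] yaw -177.19 q [-0.633 -0.093  1.881  0.     1.354 -2.253] F [-0.  -0.4  0.3] M [ 0.   -0.03 -0.01] g 0.08532067599161378 0.0
```

Request:
step_arm(
  commands="0 0 0 0 0.2; 0 0 0 0 0.4; 0 0 0 0 0.6; 0 0 0 0 0.7; 0 0 0 0 0.8; 0 0 0 0 0.85; 0 0 0 0 0.9; 0 0 0 0 0.95; 0 0 0 0 1; 0 0 0 0 1",
  newtons=40,
)

```text
t: 24.8
tcp_pos: [0.4758, -0.257, 0.17]
eef_rot: [0.0, -0.026, 1.0, -0.0]
wrist_force: [0.3, 0.6, 4.6]
grip_width: 0.0114
gripper_force: 44.6
```

```bash
python3 -c "
from h import *
p,y=st()"
```

```text
t 24.8 p [ 0.4758 -0.257   0.17  ] yaw -177.07 q [-0.633 -0.094  1.88   0.     1.354 -2.255] F [0.3 0.6 4.6] M [ 0.06  0.06 -0.01] g 0.011414678694737584 44.594444738395396
```

Request:
step_arm(
  commands="0 0 -0.0006 0 1; 0 0 -0.0004 0.14 1; 0 0 -0.0002 0.28 1; 0 0 0.0001 0.42 1; 0 0 0.0003 0.56 1; 0 0 0.0005 0.7 1; 0 0 0.0007 0.84 1; 0 0 0.001 0.98 1; 0 0 0.0012 1.12 1; 0 0 0.0014 1.26 1",
)

```text
t: 25.8
tcp_pos: [0.4753, -0.2576, 0.168]
eef_rot: [0.0, 0.571, 0.821, -0.001]
wrist_force: [-1.4, -2.2, 3.4]
grip_width: 0.0115
gripper_force: 44.1
```

```bash
python3 -c "
from h import *
p,y=st()"
```

```text
t 25.8 p [ 0.4753 -0.2576  0.168 ] yaw 110.41 q [-0.633 -0.092  1.882 -0.002  1.351 -0.989] F [-1.4 -2.2  3.4] M [-0.51  0.2   0.04] g 0.01147449767534763 44.10363049784792
```

Request:
step_arm(
  commands="0 0 -0.0005 0.14 1; 0 0 -0.0002 0.28 1; 0 0 0.0001 0.42 1; 0 0 0.0003 0.56 1; 0 0 0.0005 0.7 1; 0 0 0.0007 0.84 1; 0 0 0.001 0.98 1; 0 0 0.0012 1.12 1; 0 0 0.0014 1.26 1; 0 0 0.0016 1.4 1",
)

```text
t: 26.8
tcp_pos: [0.4749, -0.2569, 0.1658]
eef_rot: [-0.0, 0.965, 0.261, -0.001]
wrist_force: [-1.0, -0.8, 4.1]
grip_width: 0.0115
gripper_force: 44.1
```

Request:
step_arm(
  commands="0 0 0.0002 0.1 1; 0 0 0.0003 0.2 1; 0 0 0.0004 0.26 1; 0 0 0.0004 0.26 1; 0 0 0.0004 0.26 1",
)

```text
t: 27.3
tcp_pos: [0.475, -0.2568, 0.1653]
eef_rot: [-0.0, 0.991, 0.137, -0.001]
wrist_force: [-0.3, -1.2, 2.0]
grip_width: 0.0118
gripper_force: 43.9
```

```bash
python3 - <<'E'
from h import *
p,y=st()
im,d=optics.get_image("top"); im2,_=optics.get_image("scene")
a=cv2.resize(im[150:210,310:410],(400,300)); b=cv2.resize(im2[220:310,130:250],(400,300))
cv2.imwrite("pics/fin.png",np.hstack([a,b]))
E
```

```text
t 27.3 p [ 0.475  -0.2568  0.1653] yaw 15.7 q [-6.330e-01 -9.000e-02  1.885e+00 -1.000e-03  1.348e+00  6.640e-01] F [-0.3 -1.2  2. ] M [-0.25  0.3  -0.02] g 0.011757065363076373 43.875076905533206
```

View pics/fin.png

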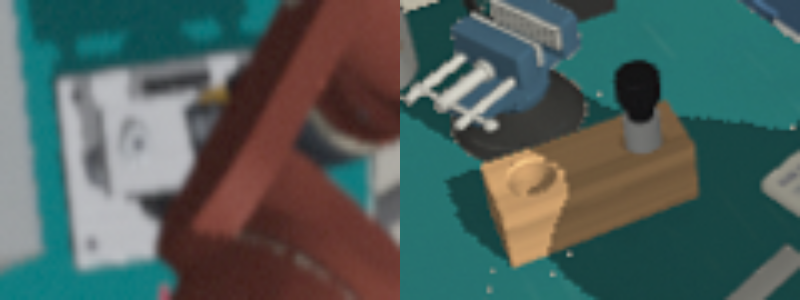

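The pin still stands in the stand, in its hole at about (640,140). The gripper is over the boss, and the z travel agrees with one full turn (10 mm lead). I'll ease the small residual downward push, then hand in.

Request:
step_arm(
  commands="0 0 -0.0002 0 1; 0 0 -0.0004 0 1; 0 0 -0.0004 0 1; 0 0 -0.0004 0 1",
)

```text
t: 27.8
tcp_pos: [0.4752, -0.2565, 0.1656]
eef_rot: [-0.0, 0.991, 0.136, -0.0]
wrist_force: [-0.9, -2.1, -2.1]
grip_width: 0.0112
gripper_force: 43.2
```

```bash
python3 - <<'E'
from h import *
st(); print(r.sign_off())
E
```

```text
t 27.8 p [ 0.4752 -0.2565  0.1656] yaw 15.64 q [-0.633 -0.09   1.885  0.     1.348  0.665] F [-0.9 -2.1 -2.1] M [-0.31  0.01 -0.03] g 0.011241764115389663 43.23228634020779
the job is handed in; nothing more can be done
None
```

Handed in at 27.8 s: by force and height readings (the arm hid the boss from both cameras), the screw was turned back until it dropped, then forward one full turn (about 362°, with one regrasp); the gripper still holds the paddle, and the gauge pin is still in the stand.

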